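# Hold the long stamp ready over the form's stamp box

### The arm

A 6-joint arm with a two-finger parallel gripper is mounted at the origin on the work surface. World frame = base frame: x ahead of the robot, y to its left, z up, the work surface at z = 0. Lengths are in m, angles in rad, forces in N, time in s.
With the tool pointing down it reaches from about 0.3 to 0.85 m from the base axis. Payload 4.2 kg.
Tool frame: the origin (TCP) lies at the very end of the fingers, on their centre line; the grasp point (between the pads) lies 19 mm behind it; z points along the fingers, y is the line along which they close (so a half turn about z gives the same grasp; the last joint's range is limited). The gripper opens to 91 mm and grips with 3 to 60 N. Pads are 32 mm wide; open, the fingers measure 118 mm over their backs; the gripper's body (76 mm by 178 mm) begins 60 mm behind the grasp point.
Start: joints at [-1.164, 0.32, 1.565, -0, 1.257, -0.02], TCP at [0.238, -0.523, 0.214] pointing down, gripper open.
Joint ranges: [-3.11, 3.11], [-0.84, 2.01], [0.21, 2.61], [-1.34, 4.49], [0.05, 2.63], [-2.56, 2.56]. Speed limits (rad/s): [2.57, 2.57, 3.14, 3.14, 3.14, 3.14].

### API

Orientations are given as a 3x3 rotation matrix whose columns are the frame's x, y, z axes.
In Python, from cell import robot gives the robot as it stands.
- The arm moves only by the shell command python3 -m handwheel 'ROWS' [FORCE]. ROWS is JSON, a list of rows, each an object of numbers: "x", "y", "z": the shift along the tool's x, y, z each as a share of 100 mm, from -1 to 1; "ax", "ay", "az": the turn, a rotation vector about the tool's x, y, z each as a share of pi/2 rad, from -1 to 1; "hand": the opening, from 0 (shut) to 1 (fully open). A call has 1 to 12 rows; each row is the pose to reach, as a shift and turn from the pose commanded when the call began, along the tool's axes at that moment; what a row does not reach only later rows make up. A row lasts 1/8 s, in which the tool goes at most 62.5 mm and 10.7 degrees, less where a joint would pass 70% of its speed; a pose out of reach is approached as far as the arm can. A call with a number of a shift or a turn outside -1 to 1 is refused whole. A call with a gripper value outside its range is refused whole. The fingers move at their own pace and stop on an object; FORCE is the grip in N (left out, the last holds). Time passes only in rows, so rows that repeat a pose let the fingers close. It gives the time, the measured TCP pose, the force, the opening and the grip force at its end, in the units of the state.
- robot.sense(): the state, without advancing time (a new reading comes with each control period).
- robot.get_image(name): name is "side" or "top"; returns a dict with "img" (480x640x3 uint8, blue, green, red), "range_z" (480x640 float32, m along the optical axis (not along the pixel's ray), 0 where there is no reading), "camera_matrix" (3x3 intrinsics, pixels), "k1" (the pictures are not rectified: a ray, as slopes to the right and down, at radius r is drawn at 1 + k1 r^2 times it, then the intrinsics apply), "position" and "rotation" of the camera in the world. Camera axes: x right, y down, z forward; pixel columns grow to the right and rows downward; lengths in m; the calibration is good to about 2 mm. A picture is of the moment at which its call begins.
- robot.finish_job(): hands the job in; it is judged then, once.
The state is a dict: "time": time; "joint_pos": joint angles; "qvel": joint speeds; "joint_efforts": joint torques, N m; "position": TCP position; "tcp_rot": TCP orientation; "contact_force": force on the tool from outside, world axes, zero at the start; "torque": the same for the moment, N m; "gripper_width": finger opening in m; "grip_force": force on a finger pad.
Only numpy, scipy, OpenCV 4.12 (cv2) and the standard library are available. Lean on these libraries where they do the work, as an engineer would, in place of code of your own. Each camera call takes 0.05 s, during which the arm holds its last target. There are 200 camera calls.

### The job

Take the long rectangular stamp (the one with the flat bar-shaped wooden grip) out of its slot in the stamp rack, drawing it forward through the slot's open mouth, carry it clear of the letter sorter and hold it still over the clipboard form, ready to stamp: rubber face down and level, centred on the printed rectangle and lined up with it (either way round), hovering about 15 mm above the paper. Never touch the paper with it, and leave the sorter and the other stamps where they are. Finish while still holding the stamp there: do not stamp, put down or let go.

Things in the scene. Friction and masses are not known exactly. Their poses are not given: they have to be found in the camera images.
- stamp: Stamp to take, 100 mm tall, 0.12 kg, hung upright in any rack slot by its collar, face 35 mm above the desk, y nearly across the slot. Origin: centre of its rubber face (underside); z up, y along its length. Base 24 (x) x 60 (y), 24 high; round neck dia 12 up to 50; collar dia 26 at 50-55; wooden bar grip 18 (x) x 42 (y) at 55-100 mm. The base cannot pass up through the slot.
- rack: Steel stamp rack, fixed. Origin on the desk under its centre, z up, -x side towards the robot. Level plate 90 (x) x 282 (y), 6 thick, top at 85 mm, on end walls at y = +-138. Slots at y = -85, 0, 85, 17 wide, open at the front edge x = -45, ending at x = 8.5; stamps hang at x = 0, base 20 mm below the plate. The long stamp is out once its centre passes x = -60 mm.
- stamp_box (a point): Centre, on the paper's surface (12 mm above the desk), of the printed rectangle where the stamp belongs: dark outline 42 (x) x 78 (y) mm; z up, y along the rectangle's length. It is the only outlined rectangle on the form, near the end towards the robot.
- form: Clipboard fixed to the desk, with a white pad of forms on it. Origin on the desk under its centre, z up, x towards the clip. Board 235 (x) x 165 (y) x 4 mm; pad 205 x 148 mm, top at 12 mm; steel clip at the +x end up to 23 mm high. The printed rectangle's centre is at x = -48, y = 0 mm.
- sorter: Loose dark steel letter sorter with envelopes, standing between rack and clipboard, 220 (x) x 56 (y) mm, 115 mm high. Origin: centre of its underside.
- round_stamp: Another stamp in the rack, same neck and collar, 97 mm tall, round base 34 mm across, round mushroom knob. Origin: centre of its underside. Leave it.
- square_stamp: Another stamp in the rack, same neck and collar, 93 mm tall, base 28 x 28 mm, round straight grip 20 mm across. Origin: centre of its underside. Leave it.
Not all that is in view belongs to the job. Leave any purple or red look-alike of the sorter alone.

How it is judged:
On the way:
1. the long stamp has been drawn forward out of its slot, held in the gripper (x of stamp in the frame of rack below -0.06 m and contact force between stamp and the fingers above 1 N), for 0.1 s.
At the end, for the whole second after the job is handed in: Stamp at rest in the fingers, touching nothing else: face 5-25 mm above the paper, centre within 8 mm of the printed rectangle's along each of its axes, length within 0.12 rad (either way round), tilt under 0.08 rad; the sorter and other stamps within 20 mm of their start, none knocked over (z of stamp in the frame of stamp_box between 0.005 and 0.025 m and x of stamp in the frame of stamp_box between -0.008 and 0.008 m and y of stamp in the frame of stamp_box between -0.008 and 0.008 m and angle between the y axis of stamp and the y axis of stamp_box, either way round below 0.12 rad and angle between stamp's own z axis and vertical below 0.08 rad and contact force between stamp and the fingers above 1 N and contact force between stamp and form below 0.05 N and contact force between stamp and rack below 0.05 N and contact force between stamp and round_stamp below 0.05 N and contact force between stamp and square_stamp below 0.05 N and contact force between stamp and sorter below 0.05 N and linear speed of stamp below 0.01 m/s and angular speed of stamp below 0.1 rad/s and distance of each of round_stamp, square_stamp, sorter from where it was at the start of the episode below 0.02 m); the arm keeps its last pose, push and grip.
It fails at once if the stamp touches the form (contact force between stamp and form above 0.3 N).
It fails at once if the sorter or another stamp is moved by more than 20 mm (distance of any of round_stamp, square_stamp, sorter from where it was at the start of the episode above 0.02 m).
It fails at once if the sorter or another stamp is knocked over (angle between any of round_stamp, square_stamp, sorter's own z axis and vertical above 0.35 rad).
It also fails if it takes over 48 s, if anything falls off the work surface, if the arm or the gripper's body presses on something with over 40 N, if the wrist force passes 120 N, or if a joint passes its speed limit or range.

## Working session

There is one attempt and no reset: what is moved stays moved. The work goes in short steps, Python scripts to look and compute and a shell command to move; the robot and the scene stay as the last step left them, time stands still between calls to the robot, and variables do not carry over. Pictures are saved under pics/ and viewed, at most 10 in all, crops included, and the job is handed in when it is done.

```bash
mkdir -p pics; cat > h.py <<'E'
import numpy as np, cv2, pickle
from cell import robot
def grab(n):
    d=robot.get_image(n); pickle.dump(d,open(f'{n}.pkl','wb')); return d
def load(n): return pickle.load(open(f'{n}.pkl','rb'))
def ray(d,u,v):
    K=np.array(d['camera_matrix']); p=np.array([(u-K[0,2])/K[0,0],(v-K[1,2])/K[1,1]]); s=p.copy()
    for _ in range(20): s=p/(1+d['k1']*(s@s))
    return np.array([s[0],s[1],1.])
def pt(d,u,v,z=None):
    r=np.array(d['rotation'])@ray(d,u,v); o=np.array(d['position'])
    t=(z-o[2])/r[2] if z is not None else d['range_z'][int(v),int(u)]
    return o+t*r
def cloud(d):
    return np.array([[pt(d,u,v) for u in range(640)] for v in range(480)])
def proj(d,P):
    c=np.array(d['rotation']).T@(np.array(P)-d['position']); s=c[:2]/c[2]; s=s*(1+d['k1']*(s@s)); K=np.array(d['camera_matrix'])
    return s[0]*K[0,0]+K[0,2], s[1]*K[1,1]+K[1,2]
E
python3 - <<'E'
from h import *
for n in('top','side'):
    d=grab(n); cv2.imwrite(f'pics/{n}0.png',d['img']); print(n,d['position'],np.round(d['rotation'],3).tolist(),d['k1'],d['camera_matrix'])
print(robot.sense())
E
```

```text
top [0.12715829 0.00588117 1.51538664] [[0.012, -0.98, 0.2], [-1.0, -0.011, 0.003], [-0.001, -0.2, -0.98]] 0.06847993223926852 [[615.75605634   0.         326.51688193]
 [  0.         615.75605634 246.77816293]
 [  0.           0.           1.        ]]
side [-0.00250175  0.46861065  0.71745918] [[-0.734, -0.502, 0.458], [-0.68, 0.539, -0.497], [0.003, -0.676, -0.737]] -0.039801326952104345 [[454.6613101    0.         318.21208141]
 [  0.         454.6613101  242.74477885]
 [  0.           0.           1.        ]]
{'time': 0.1, 'joint_pos': array([-1.16401368e+00,  3.20226273e-01,  1.56552028e+00, -1.44553668e-05,
        1.25741390e+00, -2.00508712e-02]), 'qvel': array([ 0.00179565, -0.00027186, -0.00362872, -0.00181441,  0.00103289,
        0.00183335]), 'joint_efforts': array([-9.44836283e-04, -4.13332880e+01, -2.32508844e+01,  7.28461845e-02,
        4.21868975e-02, -5.02653040e-05]), 'position': array([ 0.23783976, -0.52302002,  0.21321961]), 'tcp_rot': array([[ 9.10279361e-01,  4.13994063e-01, -6.32939117e-04],
       [ 4.13994547e-01, -9.10278231e-01,  1.43442336e-03],
       [ 1.76920569e-05, -1.56775932e-03, -9.99998771e-01]]), 'contact_force': array([-0.25115813, -0.56084674, -0.37307161]), 'torque': array([-0.00260506,  0.01564926, -0.00822755]), 'grip_force': 0.0, 'gripper_width': 0.09132867417404618}
```

View pics/top0.png

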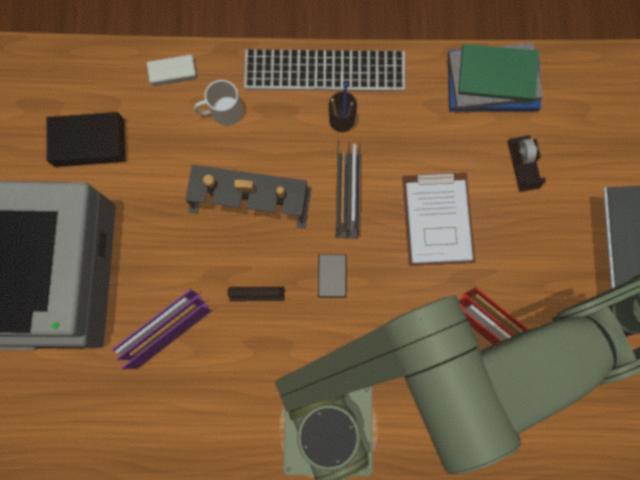

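View pics/side0.png

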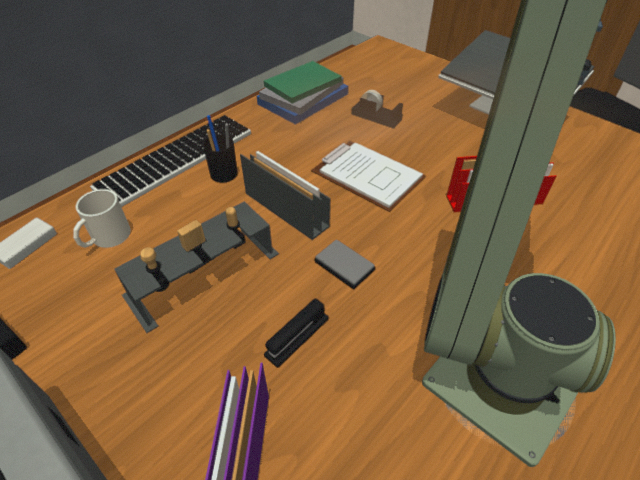

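The top view shows the rack at (247,192), with three candidate stamps:
- (208,181): round knob.
- (243,185): flat bar grip, so this is the long stamp.
- (280,191): round straight grip.

The sorter is at (347,188) and the printed rectangle at (440,236). I'll measure these and confirm the long stamp with a crop.

```bash
python3 - <<'E'
from h import *
d=load('top'); C=cloud(d); np.save('C.npy',C)
z=C[...,2]; R=np.zeros(z.shape,bool); R[150:240,180:320]=1
def info(n,m):
    m=m.astype(np.uint8); k,l,s,c=cv2.connectedComponentsWithStats(m)
    for i in range(1,k):
        if s[i,4]<25: continue
        P=C[l==i]; r=cv2.minAreaRect((P[:,:2]*1000).astype(np.float32))
        print(n,s[i,4],np.round(c[i]),'ctr',np.round(P.mean(0),4),'rect',np.round(r[0]),np.round(r[1]),round(r[2],1),'zmed',np.median(P[:,2]).round(4))
info('tops',R&(z>.112)&(z<.2))
info('plate',R&(z>.076)&(z<.095))
S=np.zeros(z.shape,bool); S[130:250,322:370]=1
info('sorter',S&(z>.05)&(z<.2))
# printed rectangle
g=cv2.cvtColor(d['img'],cv2.COLOR_BGR2GRAY)
m=((g<150)&(C[...,2]>.0)).astype(np.uint8); sub=np.zeros_like(m); sub[222:252,418:464]=m[222:252,418:464]
k,l,s,c=cv2.connectedComponentsWithStats(sub,connectivity=8)
for i in range(1,k):
    if s[i,4]<30: continue
    v,u=np.where(l==i); P=np.array([pt(d,a,b,.012) for a,b in zip(u,v)])
    r=cv2.minAreaRect((P[:,:2]*1000).astype(np.float32)); print('box',s[i],np.round(r[0]),np.round(r[1]),round(r[2],1),cv2.boxPoints(r).round().tolist())
a=cv2.resize(d['img'][150:240,180:320],None,fx=5,fy=5,interpolation=2)
cv2.imwrite('pics/crop.png',a)
E
```

```text
tops 101 [209. 180.] ctr [0.5672 0.2883 0.1285] rect [569. 289.] [25. 25.] 15.3 zmed 0.1295
tops 183 [244. 185.] ctr [0.5557 0.2053 0.1321] rect [558. 206.] [41. 19.] 88.1 zmed 0.1342
tops 63 [280. 190.] ctr [0.5454 0.1217 0.1256] rect [546. 122.] [18. 18.] 64.2 zmed 0.1259
plate 3571 [246. 189.] ctr [0.5581 0.2061 0.0857] rect [558. 208.] [284.  93.] 82.7 zmed 0.0856
sorter 131 [337. 181.] ctr [ 0.5752 -0.0126  0.1082] rect [579. -13.] [  3. 206.] 89.3 zmed 0.1144
sorter 170 [348. 187.] ctr [ 0.5657 -0.0388  0.093 ] rect [570. -39.] [  3. 222.] 89.4 zmed 0.0986
sorter 169 [359. 189.] ctr [ 0.5646 -0.0653  0.0799] rect [570. -66.] [  4. 221.] 89.4 zmed 0.0838
sorter 270 [353. 186.] ctr [ 0.5672 -0.0506  0.0987] rect [575. -51.] [  6. 192.] 89.4 zmed 0.1049
sorter 157 [342. 191.] ctr [ 0.5517 -0.0247  0.1064] rect [559. -25.] [  4. 174.] 89.3 zmed 0.113
```

View pics/crop.png

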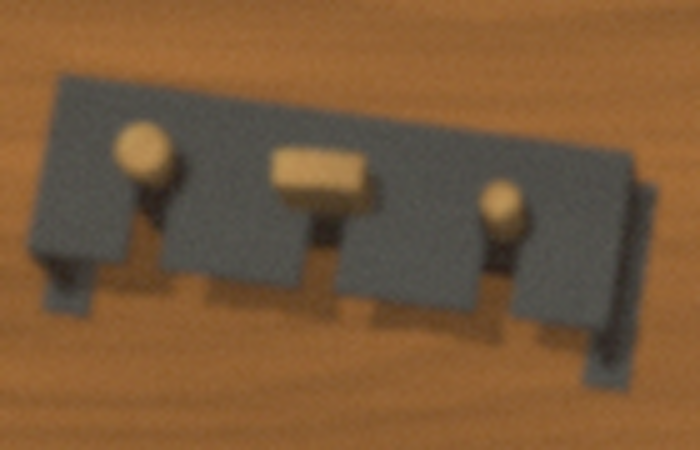

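The crop confirms it: the middle stamp at (243,185), with the rectangular bar, is the long one. The two outer grips are round. Next I'll measure the printed box and the bar's yaw.

```bash
python3 - <<'E'
from h import *
d=load('top'); C=np.load('C.npy'); z=C[...,2]
g=cv2.cvtColor(d['img'],cv2.COLOR_BGR2GRAY)
pad=np.zeros(g.shape,np.uint8); pad[175:275,395:485]=(g>130)[175:275,395:485]
def toworld(cn,zz): return np.array([pt(d,u,v,zz)[:2]*1000 for u,v in cn.reshape(-1,2)],np.float32)
c,h=cv2.findContours(pad,cv2.RETR_CCOMP,cv2.CHAIN_APPROX_NONE)
for i,k in enumerate(c):
    if cv2.contourArea(k)<150: continue
    r=cv2.minAreaRect(toworld(k,.012)); print('hole' if h[0,i,3]>=0 else 'outer',cv2.contourArea(k),r)
# subpixel box lines: dark line columns/rows
sub=cv2.resize(d['img'][170:270,390:480],None,fx=6,fy=6,interpolation=2); cv2.imwrite('pics/form.png',sub)
# bar grip top face, by colour in an upsampled crop
R=np.zeros(z.shape,bool); R[165:205,225:262]=1
for t in(.125,.13,.132):
    P=C[R&(z>t)]; r=cv2.minAreaRect((P[:,:2]*1000).astype(np.float32)); q=P[:,:2]-P[:,:2].mean(0); w,V=np.linalg.eigh(q.T@q); print(t,len(P),P[:,:2].mean(0),r, 'pca',V[:,1])
P=C[150:240,180:320][(z[150:240,180:320]>.078)&(z[150:240,180:320]<.092)]
print(g[225:250,420:460].min(axis=0))
E
```

```text
outer 4883.0 ((513.7338256835938, -268.6473083496094), (224.73681640625, 149.33990478515625), 3.4819722175598145)
0.125 160 [0.53256283 0.19470715] ((353.7980041503906, 100.49681854248047), (489.42999267578125, 41.581207275390625), 27.515249252319336) pca [-0.90497071 -0.42547386]
0.13 149 [0.53122937 0.19375949] ((353.77423095703125, 100.46194458007812), (489.4446105957031, 40.561344146728516), 27.39117431640625) pca [-0.90528989 -0.42479432]
0.132 133 [0.52828351 0.19220558] ((353.77423095703125, 100.46194458007812), (489.4446105957031, 40.561344146728516), 27.39117431640625) pca [-0.90567947 -0.42396308]
[186 185 182 171 160 160 160 164 166 163 164 165 164 166 166 163 160 163
 161 164 162 164 165 167 164 159 158 162 164 165 165 163 163 160 157 159
 158 166 179 186]
```

View pics/form.png

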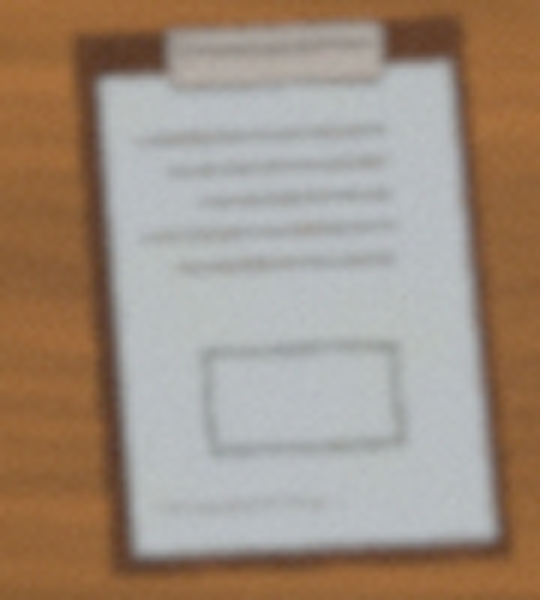

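The outlined rectangle in the crop runs (206,349) to (405,442), centred near full-image pixel (440.5,235.6). It's turned about 3°, so I'll fit it and the grip.

```bash
python3 - <<'E'
from h import *
d=load('top'); C=np.load('C.npy'); z=C[...,2]
g=cv2.cvtColor(d['img'],cv2.COLOR_BGR2GRAY)
bh=cv2.morphologyEx(cv2.GaussianBlur(g,(3,3),0),cv2.MORPH_BLACKHAT,np.ones((7,7)))
m=np.zeros_like(g); m[223:250,420:462]=(bh[223:250,420:462]>12)
k,l,s,c=cv2.connectedComponentsWithStats(m,connectivity=8); i=1+np.argmax(s[1:,4]); print(s[i])
v,u=np.where(l==i); P=np.array([pt(d,a,b,.012)[:2]*1000 for a,b in zip(u,v)],np.float32); print('box',cv2.minAreaRect(P),P.mean(0))
cn=np.array([[206,349],[398,343],[405,442],[214,450]])/6+[390-.42,170-.42]
q=np.array([pt(d,a,b,.012)[:2]*1000 for a,b in cn]); print(q.round(1),q.mean(0))
R=np.zeros(z.shape,bool); R[165:205,225:262]=1
P=C[R&(z>.130)&(z<.15)&(C[...,0]>.5)&(C[...,0]<.6)]; p=P[:,:2]*1000
print(len(p),p.mean(0),cv2.minAreaRect(p.astype(np.float32)))
q=p-np.median(p,0); w,V=np.linalg.eigh(q.T@q); print(V[:,1],w)
# same from side
d2=load('side'); C2=cloud(d2); 
for (u0,u1,v0,v1) in((175,210,215,255),):
    s=C2[v0:v1,u0:u1].reshape(-1,3); s=s[(s[:,2]>.1)&(s[:,2]<.16)&(s[:,0]<.62)]; print('side',len(s),s.mean(0),cv2.minAreaRect((s[:,:2]*1000).astype(np.float32)),s[:,2].max())
E
```

```text
[423 227  35  20 212]
box ((464.6707763671875, -271.580322265625), (47.79859161376953, 83.86640167236328), 3.4432172775268555) [ 464.78305 -272.4006 ]
[[ 485.7 -232.1]
 [ 489.1 -311.8]
 [ 447.  -313.4]
 [ 442.7 -234.5]] [ 466.10532583 -272.94599146]
140 [557.20536897 205.83738259] ((557.564697265625, 206.13143920898438), (40.497474670410156, 19.313676834106445), 89.83589172363281)
[0.06256792 0.99804071] [ 4176.01389442 20023.40695874]
side 496 [0.551485   0.20844336 0.12331707] ((556.07763671875, 206.1940155029297), (43.199649810791016, 21.14222526550293), 83.62117767333984) 0.13781129733554787
```

```bash
python3 -m handwheel '[{"x":1,"y":-0.9,"z":-0.3,"az":-0.67,"hand":1},{"x":1,"y":-0.9,"z":-0.3,"az":-0.67,"hand":1},{"x":1,"y":-0.9,"z":-0.3,"az":-0.67,"hand":1},{"x":1,"y":-0.9,"z":-0.3,"az":-0.67,"hand":1},{"x":1,"y":-0.9,"z":-0.3,"az":-0.67,"hand":1},{"x":1,"y":-0.9,"z":-0.3,"az":-0.67,"hand":1},{"x":1,"y":-0.9,"z":-0.3,"az":-0.67,"hand":1}]'
```

```text
invalid input
```

```bash
python3 -m handwheel '[{"x":1,"y":-0.9,"z":-0.3,"ax":0,"ay":0,"az":-0.67,"hand":1},{"x":1,"y":-0.9,"z":-0.3,"ax":0,"ay":0,"az":-0.67,"hand":1},{"x":1,"y":-0.9,"z":-0.3,"ax":0,"ay":0,"az":-0.67,"hand":1},{"x":1,"y":-0.9,"z":-0.3,"ax":0,"ay":0,"az":-0.67,"hand":1},{"x":1,"y":-0.9,"z":-0.3,"ax":0,"ay":0,"az":-0.67,"hand":1},{"x":1,"y":-0.9,"z":-0.3,"ax":0,"ay":0,"az":-0.67,"hand":1},{"x":1,"y":-0.9,"z":-0.3,"ax":0,"ay":0,"az":-0.67,"hand":1}]'
```

```text
time: 0.98
position: [0.2917, -0.3999, 0.2436]
tcp_rot: [[0.093, 0.996, -0.0], [0.996, -0.093, 0.001], [0.0, -0.0, -1.0]]
contact_force: [-0.7, -0.3, 0.7]
gripper_width: 0.0913
grip_force: 0.0
```

```bash
for i in 1; do python3 -m handwheel '[{"x":1,"y":0.35,"z":0,"ax":0,"ay":0,"az":0,"hand":1},{"x":1,"y":0.35,"z":0,"ax":0,"ay":0,"az":0,"hand":1}]'; done
python3 -m handwheel '[{"x":1,"y":0.35,"z":0,"ax":0,"ay":0,"az":0,"hand":1},{"x":1,"y":0.35,"z":0,"ax":0,"ay":0,"az":0,"hand":1}]'
python3 -m handwheel '[{"x":1,"y":0.35,"z":0,"ax":0,"ay":0,"az":0,"hand":1},{"x":1,"y":0.35,"z":0,"ax":0,"ay":0,"az":0,"hand":1}]'
python3 -m handwheel '[{"x":1,"y":0.35,"z":0,"ax":0,"ay":0,"az":0,"hand":1},{"x":1,"y":0.35,"z":0,"ax":0,"ay":0,"az":0,"hand":1}]'
python3 -m handwheel '[{"x":1,"y":0.35,"z":0,"ax":0,"ay":0,"az":0,"hand":1},{"x":1,"y":0.35,"z":0,"ax":0,"ay":0,"az":0,"hand":1}]'
python3 -m handwheel '[{"x":1,"y":0.33,"z":0,"ax":0,"ay":0,"az":0,"hand":1},{"x":1,"y":0.33,"z":0,"ax":0,"ay":0,"az":0,"hand":1},{"x":1,"y":0.33,"z":0,"ax":0,"ay":0,"az":0,"hand":1}]'
```

```text
time: 1.23
position: [0.336, -0.3022, 0.2436]
tcp_rot: [[0.095, 0.996, -0.0], [0.996, -0.095, 0.001], [0.001, -0.0, -1.0]]
contact_force: [0.9, -0.9, -0.8]
gripper_width: 0.0914
grip_force: 0.0
time: 1.48
position: [0.3802, -0.2053, 0.2439]
tcp_rot: [[0.093, 0.996, 0.0], [0.996, -0.093, 0.0], [0.0, 0.0, -1.0]]
contact_force: [-0.9, 0.0, -0.3]
gripper_width: 0.0909
grip_force: 0.0
time: 1.72
position: [0.4243, -0.1089, 0.2439]
tcp_rot: [[0.093, 0.996, 0.0], [0.996, -0.093, 0.0], [0.0, 0.0, -1.0]]
contact_force: [0.7, 0.2, -0.5]
gripper_width: 0.0912
grip_force: 0.0
time: 1.98
position: [0.4684, -0.0124, 0.2438]
tcp_rot: [[0.092, 0.996, 0.0], [0.996, -0.092, 0.0], [0.0, 0.0, -1.0]]
contact_force: [0.3, -0.2, 0.3]
gripper_width: 0.0909
grip_force: 0.0
time: 2.22
position: [0.5124, 0.0841, 0.2437]
tcp_rot: [[0.092, 0.996, -0.0], [0.996, -0.092, 0.0], [0.0, -0.0, -1.0]]
contact_force: [0.6, -0.3, 0.0]
gripper_width: 0.0913
grip_force: 0.0
time: 2.6
position: [0.5544, 0.1809, 0.2429]
tcp_rot: [[0.09, 0.996, -0.001], [0.996, -0.09, 0.0], [-0.0, -0.001, -1.0]]
contact_force: [0.0, 0.2, -0.5]
gripper_width: 0.0908
grip_force: 0.0
```

```bash
python3 -m handwheel '[{"x":0.25,"y":0,"z":0,"ax":0,"ay":0,"az":0,"hand":1},{"x":0.25,"y":0,"z":0.5,"ax":0,"ay":0,"az":0,"hand":0.6},{"x":0.25,"y":0,"z":1,"ax":0,"ay":0,"az":0,"hand":0.6},{"x":0.25,"y":0,"z":1,"ax":0,"ay":0,"az":0,"hand":0.6},{"x":0.25,"y":0,"z":1,"ax":0,"ay":0,"az":0,"hand":0.6}]'
python3 - <<'E'
from h import *
d=grab('side'); p=robot.sense()['position']; u,v=map(int,proj(d,p)); print(p,u,v)
cv2.imwrite('pics/s1.png',cv2.resize(d['img'][v-90:v+90,u-120:u+120],None,fx=3,fy=3,interpolation=2))
E
```

```text
time: 3.22
position: [0.5572, 0.203, 0.1458]
tcp_rot: [[0.093, 0.996, 0.003], [0.996, -0.093, 0.001], [0.001, 0.003, -1.0]]
contact_force: [-0.1, 0.0, 0.3]
gripper_width: 0.0556
grip_force: 0.0
[0.55767107 0.20325595 0.14647041] 188 221
```

View pics/s1.png

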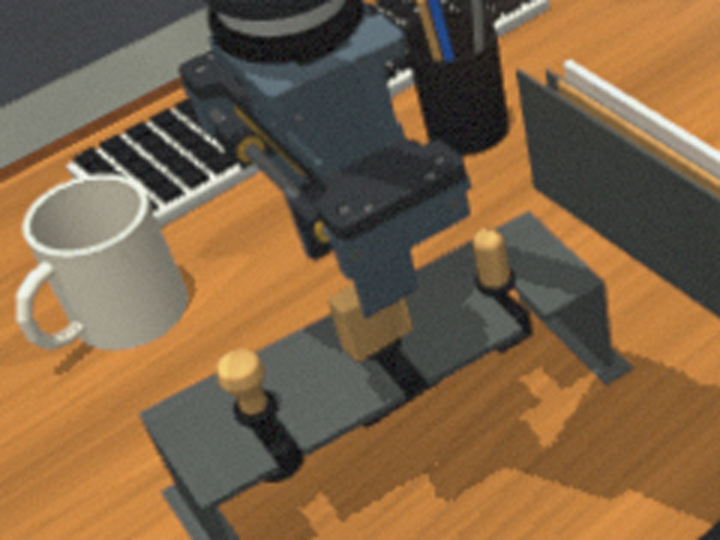

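The fingers straddle the bar: the front finger is at about crop (385,300) and the bar at (370,325). Next I'll lower and close.

```bash
python3 -m handwheel '[{"x":0.03,"y":0,"z":0.25,"ax":0,"ay":0,"az":0,"hand":0.6},{"x":0.03,"y":0,"z":0.49,"ax":0,"ay":0,"az":0,"hand":0.6},{"x":0.03,"y":0,"z":0.49,"ax":0,"ay":0,"az":0,"hand":0.6},{"x":0.03,"y":0,"z":0.49,"ax":0,"ay":0,"az":0,"hand":0.6},{"x":0.03,"y":0,"z":0.49,"ax":0,"ay":0,"az":0,"hand":0.3},{"x":0.03,"y":0,"z":0.49,"ax":0,"ay":0,"az":0,"hand":0},{"x":0.03,"y":0,"z":0.49,"ax":0,"ay":0,"az":0,"hand":0},{"x":0.03,"y":0,"z":0.49,"ax":0,"ay":0,"az":0,"hand":0},{"x":0.03,"y":0,"z":0.49,"ax":0,"ay":0,"az":0,"hand":0}]' 30
```

```text
time: 4.4
position: [0.5565, 0.2062, 0.095]
tcp_rot: [[0.091, 0.996, 0.0], [0.996, -0.091, -0.0], [-0.0, 0.0, -1.0]]
contact_force: [0.3, 0.3, 1.8]
gripper_width: 0.0179
grip_force: 30.0
```

```bash
python3 -m handwheel '[{"x":0,"y":0,"z":-0.07,"ax":0,"ay":0,"az":0,"hand":0},{"x":0,"y":0,"z":-0.07,"ax":0,"ay":0,"az":0,"hand":0},{"x":0.01,"y":-0.15,"z":-0.07,"ax":0,"ay":0,"az":0,"hand":0},{"x":0.012,"y":-0.3,"z":-0.07,"ax":0,"ay":0,"az":0,"hand":0},{"x":0.02,"y":-0.45,"z":-0.07,"ax":0,"ay":0,"az":0,"hand":0},{"x":0.025,"y":-0.6,"z":-0.07,"ax":0,"ay":0,"az":0,"hand":0},{"x":0.03,"y":-0.75,"z":-0.07,"ax":0,"ay":0,"az":0,"hand":0},{"x":0.04,"y":-0.9,"z":-0.07,"ax":0,"ay":0,"az":0,"hand":0},{"x":0.04,"y":-1,"z":-0.07,"ax":0,"ay":0,"az":0,"hand":0},{"x":0.04,"y":-1,"z":-0.07,"ax":0,"ay":0,"az":0,"hand":0},{"x":0.04,"y":-1,"z":-0.07,"ax":0,"ay":0,"az":0,"hand":0}]'
python3 - <<'E'
from h import *
d=grab('side'); p=robot.sense()['position']; u,v=map(int,proj(d,p)); print(p,u,v)
u=max(u,120);cv2.imwrite('pics/s2.png',cv2.resize(d['img'][v-90:v+90,u-120:u+120],None,fx=3,fy=3,interpolation=2))
E
```

```text
time: 5.78
position: [0.4577, 0.2195, 0.1021]
tcp_rot: [[0.091, 0.996, 0.001], [0.996, -0.091, 0.0], [0.0, 0.001, -1.0]]
contact_force: [1.1, -0.4, -1.9]
gripper_width: 0.0181
grip_force: 30.0
[0.45777691 0.21945486 0.10200162] 220 271
```

View pics/s2.png

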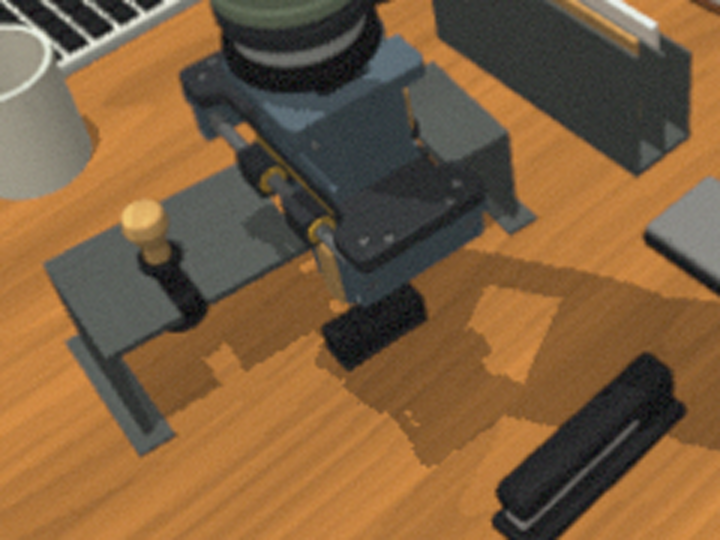

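The long stamp is out, held upright with its base at about crop (375,325). The rack and sorter look undisturbed. Now I'll lift and cross over the sorter.

```bash
python3 -m handwheel '[{"x":0,"y":0,"z":-0.35,"ax":0,"ay":0,"az":0,"hand":0},{"x":0,"y":0,"z":-0.7,"ax":0,"ay":0,"az":0,"hand":0},{"x":0,"y":0,"z":-1,"ax":0,"ay":0,"az":0,"hand":0},{"x":0,"y":0,"z":-1,"ax":0,"ay":0,"az":0,"hand":0}]' |sed -n 2p
python3 -m handwheel '[{"x":-0.2,"y":0,"z":-0.35,"ax":0,"ay":0,"az":0,"hand":0},{"x":-0.6,"y":0.06,"z":-0.45,"ax":0,"ay":0,"az":0,"hand":0},{"x":-0.98,"y":0.1,"z":-0.45,"ax":0,"ay":0,"az":0,"hand":0}]'|sed -n 2p
python3 -m handwheel '[{"x":-0.33,"y":0.03,"z":0,"ax":0,"ay":0,"az":0,"hand":0},{"x":-0.66,"y":0.07,"z":0,"ax":0,"ay":0,"az":0,"hand":0},{"x":-0.98,"y":0.1,"z":0,"ax":0,"ay":0,"az":0,"hand":0}]'|sed -n 2p
python3 -m handwheel '[{"x":-0.33,"y":0.03,"z":0,"ax":0,"ay":0,"az":0,"hand":0},{"x":-0.66,"y":0.07,"z":0,"ax":0,"ay":0,"az":0,"hand":0},{"x":-0.98,"y":0.1,"z":0,"ax":0,"ay":0,"az":0,"hand":0}]'|sed -n 2p
python3 -m handwheel '[{"x":-0.33,"y":0.03,"z":0,"ax":0,"ay":0,"az":0,"hand":0},{"x":-0.66,"y":0.07,"z":0,"ax":0,"ay":0,"az":0,"hand":0},{"x":-0.98,"y":0.1,"z":0,"ax":0,"ay":0,"az":0,"hand":0}]'|sed -n 2p
python3 -m handwheel '[{"x":-0.33,"y":0.03,"z":0,"ax":0,"ay":0,"az":0,"hand":0},{"x":-0.66,"y":0.07,"z":0,"ax":0,"ay":0,"az":-0.05,"hand":0},{"x":-0.98,"y":0.1,"z":0,"ax":0,"ay":0,"az":-0.095,"hand":0},{"x":-0.98,"y":0.1,"z":0,"ax":0,"ay":0,"az":-0.095,"hand":0},{"x":-0.98,"y":0.1,"z":0,"ax":0,"ay":0,"az":-0.095,"hand":0}]'
```

```text
position: [0.459, 0.22, 0.204]
position: [0.4584, 0.1198, 0.2462]
position: [0.4586, 0.0211, 0.2452]
position: [0.4596, -0.0773, 0.2451]
position: [0.4606, -0.1758, 0.2451]
time: 8.45
position: [0.4616, -0.2726, 0.2456]
tcp_rot: [[-0.057, 0.998, -0.002], [0.998, 0.057, 0.002], [0.002, -0.002, -1.0]]
contact_force: [-0.3, 0.4, -1.5]
gripper_width: 0.0177
grip_force: 30.0
```

```bash
python3 -m handwheel '[{"x":0,"y":0.03,"z":0.4,"ax":0,"ay":0,"az":0,"hand":0},{"x":0,"y":0.03,"z":0.8,"ax":0,"ay":0,"az":0,"hand":0},{"x":0,"y":0.03,"z":1,"ax":0,"ay":0,"az":0,"hand":0},{"x":0,"y":0.03,"z":1,"ax":0,"ay":0,"az":0,"hand":0}]' |sed -n 2p
python3 -m handwheel '[{"x":0,"y":0,"z":0.14,"ax":0,"ay":0,"az":0,"hand":0},{"x":0,"y":0,"z":0.28,"ax":0,"ay":0,"az":0,"hand":0},{"x":0,"y":0,"z":0.28,"ax":0,"ay":0,"az":0,"hand":0},{"x":0,"y":0,"z":0.28,"ax":0,"ay":0,"az":0,"hand":0}]' 
python3 - <<'E'
from h import *
d=grab('side'); t=grab('top'); p=robot.sense()['position']; u,v=map(int,proj(d,p)); print(p,u,v,proj(t,p))
cv2.imwrite('pics/s3.png',cv2.resize(d['img'][v-60:v+60,u-80:u+80],None,fx=5,fy=5,interpolation=2)); print('origin',u-80,v-60)
E
```

```text
position: [0.464, -0.2713, 0.1452]
time: 9.45
position: [0.4654, -0.2732, 0.1192]
tcp_rot: [[-0.058, 0.998, 0.001], [0.998, 0.058, -0.0], [-0.0, 0.001, -1.0]]
contact_force: [0.2, -0.2, -1.5]
gripper_width: 0.0178
grip_force: 30.0
[ 0.46545697 -0.27324354  0.1194565 ] 388 140 (np.float64(449.0243575225274), np.float64(225.74361863470583))
origin 308 80
```

View pics/s3.png

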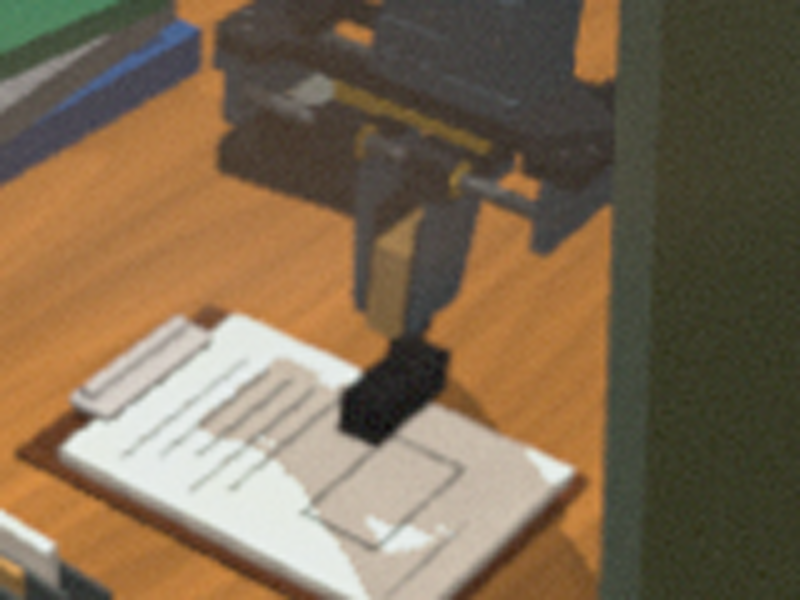

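```bash
python3 - <<'E'
from h import *
d=load('side'); f=lambda a,b:(308+(a+.5)/5-.5, 80+(b+.5)/5-.5)
q=np.array([pt(d,*f(*c),.012)[:2]*1000 for c in((307,512),(377,549),(464,467))]); print('box side',q.round(1),(q[0]+q[2])/2)
C=cloud(d); p=robot.sense()['position']
m=(np.abs(C[...,0]-p[0])<.035)&(np.abs(C[...,1]-p[1])<.05)&(C[...,2]<.092)&(C[...,2]>.035)
m=cv2.erode(m.astype(np.uint8),np.ones((2,2)))>0
P=C[m]; print(len(P)); 
for k in range(3): print(np.percentile(P[:,k],[0,2,5,25,50,75,95,98,100]).round(4))
r=cv2.minAreaRect((P[:,:2]*1000).astype(np.float32)); print(r)
for c in((342,428),(378,443),(447,375)): print('bottom corner, depth',pt(d,*np.round(f(c[0]+(3 if c[0]<400 else -4),c[1]-6))).round(4),'plane',pt(d,*f(*c),p[2]-.06).round(4))
E
```

```text
box side [[ 481.2 -236. ]
 [ 440.1 -237.4]
 [ 446.2 -315.9]] [ 463.68273437 -275.96390391]
234
[0.4509 0.4515 0.452  0.4536 0.4564 0.4626 0.47   0.4709 0.4729]
[-0.3046 -0.2983 -0.2962 -0.2763 -0.2595 -0.2468 -0.244  -0.2437 -0.2429]
[0.0602 0.0624 0.0636 0.0706 0.0791 0.084  0.0856 0.0865 0.0894]
((462.3974609375, -273.7388000488281), (21.989641189575195, 61.51602554321289), 0.9567992091178894)
bottom corner, depth [ 0.4706 -0.2451  0.0665] plane [ 0.4746 -0.2476  0.0595]
bottom corner, depth [ 0.4523 -0.2478  0.0659] plane [ 0.4555 -0.2501  0.0595]
bottom corner, depth [ 0.4573 -0.2993  0.0753] plane [ 0.4631 -0.3147  0.0595]
```

```bash
python3 -m handwheel '[{"x":0,"y":0,"z":0.1,"ax":0,"ay":0,"az":0,"hand":0},{"x":0,"y":0,"z":0.2,"ax":0,"ay":0,"az":0,"hand":0},{"x":0,"y":0,"z":0.28,"ax":0,"ay":0,"az":0,"hand":0},{"x":0,"y":0,"z":0.31,"ax":0,"ay":0,"az":0,"hand":0},{"x":0,"y":0,"z":0.31,"ax":0,"ay":0,"az":0,"hand":0},{"x":0,"y":0,"z":0.31,"ax":0,"ay":0,"az":0,"hand":0},{"x":0,"y":0,"z":0.31,"ax":0,"ay":0,"az":0,"hand":0}]' 
python3 - <<'E'
from h import *
d=grab('side'); p=robot.sense()['position']; u,v=map(int,proj(d,p)); C=cloud(d)
m=(np.abs(C[...,0]-p[0])<.035)&(np.abs(C[...,1]-p[1])<.05)&(C[...,2]<.06)&(C[...,2]>.02)
P=C[m]; print('x,y,z pct',np.percentile(P,[1,5,50,95,99],axis=0).round(4).tolist())
for a in np.arange(-.30,-.24,.01):
    s=P[(P[:,1]>a)&(P[:,1]<a+.01)]
    if len(s): print(round(a,3),len(s),'z',s[:,2].min().round(4),s[:,2].max().round(4))
print('origin',u-80,v-60); cv2.imwrite('pics/s4.png',cv2.resize(d['img'][v-60:v+60,u-80:u+80],None,fx=5,fy=5,interpolation=2))
E
```

```text
time: 10.42
position: [0.4653, -0.2731, 0.0883]
tcp_rot: [[-0.058, 0.998, 0.001], [0.998, 0.058, -0.0], [-0.0, 0.001, -1.0]]
contact_force: [-0.3, 0.3, -1.3]
gripper_width: 0.0178
grip_force: 30.0
x,y,z pct [[0.4511, -0.3037, 0.0303], [0.4521, -0.2996, 0.0331], [0.4584, -0.2629, 0.0506], [0.473, -0.2441, 0.0552], [0.4754, -0.2433, 0.058]]
-0.3 31 z 0.0309 0.0564
-0.29 28 z 0.0331 0.0554
-0.28 37 z 0.0302 0.0593
-0.27 42 z 0.0303 0.0589
-0.26 39 z 0.0345 0.0554
-0.25 90 z 0.0297 0.0556
origin 307 91
```

View pics/s4.png

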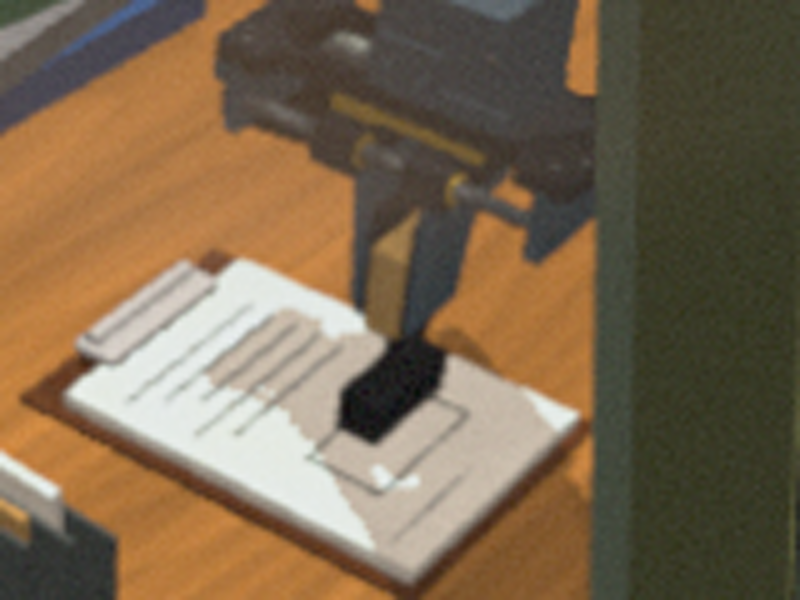

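```bash
python3 - <<'E'
from h import *
d=load('side'); f=lambda a,b:(307+(a+.5)/5-.5, 91+(b+.5)/5-.5)
g=lambda cs,z:np.array([pt(d,*f(*c),z)[:2]*1000 for c in cs])
q=g(((313,458),(380,493),(467,413)),.012); s=g(((340,426),(374,443),(441,381)),.028)
print(q.round(1),(q[0]+q[2])/2,s.round(1),(s[0]+s[2])/2)
E
```

```text
[[ 480.4 -235.8]
 [ 441.2 -237.4]
 [ 446.4 -314.6]] [ 463.4052783  -275.17981972] [[ 474.8 -247.2]
 [ 455.2 -248.2]
 [ 460.1 -308.3]] [ 467.4139804  -277.74307391]
```

The side view shows the stamp level, centred within 2–4 mm and about 16 mm up. I'll make a small trim, then hand in.

```bash
python3 -m handwheel '[{"x":0.01,"y":-0.015,"z":0.01,"ax":0,"ay":0,"az":0,"hand":0},{"x":0.01,"y":-0.015,"z":0.01,"ax":0,"ay":0,"az":0,"hand":0},{"x":0.01,"y":-0.015,"z":0.01,"ax":0,"ay":0,"az":0,"hand":0},{"x":0.01,"y":-0.015,"z":0.01,"ax":0,"ay":0,"az":0,"hand":0},{"x":0.01,"y":-0.015,"z":0.01,"ax":0,"ay":0,"az":0,"hand":0},{"x":0.01,"y":-0.015,"z":0.01,"ax":0,"ay":0,"az":0,"hand":0}]'
python3 -c "
from cell import robot
print(robot.finish_job())"
```

```text
time: 11.22
position: [0.4636, -0.2721, 0.087]
tcp_rot: [[-0.058, 0.998, 0.0], [0.998, 0.058, -0.0], [-0.0, 0.0, -1.0]]
contact_force: [-0.0, 0.6, -1.4]
gripper_width: 0.0178
grip_force: 30.0
the job is handed in; nothing more can be done
None
```

I handed the job in at 11.2 s with the long stamp held level about 15 mm above the printed rectangle, centred to within about 4 mm by my camera measurements; the hand-in returned no verdict.

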